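# Stand the chopping board in the drying rack and lock the rack's fence on its line

### The job

Lift the wooden chopping board off the sloping draining stand and stand it upright on its long thin edge in the black rack, close to the back plate and centred along it, and let go of it. Then push the rack's sprung sliding fence in by its grey grip until the yellow pointer is on the red line and, holding it there, squeeze the orange cam lever fully shut against the grip. Finish while still holding grip and lever pinched together, the fence on its line and the board upright, since the clamp's nut has yet to be tightened and the fence would spring back; leave the other things on the counter alone.

Things in the scene. Friction and masses are not known exactly. Their poses are not given: they have to be found in the camera images.
- board_centre (a point): Centre of the loose wooden chopping board: 14 mm thick (own x), 200 mm long (own y), 140 mm high (own z, up when it stands upright), about 0.3 kg. At the start it leans 37 degrees from upright towards the robot on the black stand; its upper long edge is the one nearest the robot, about 131 mm above the counter.
- stand: Sloping black draining stand, fixed, 160 mm wide, x pointing away from the robot. A lip carries the board's lower long edge, slats the lower 78 mm of its height; the upper 62 mm is free above and below (legs 136 mm apart, open between them), so it can be pinched across its 14 mm thickness, reaching in along the slope.
- rack: Black drying rack, fixed; tray 222 x 176 mm, origin under its middle. Its axes: x along the slide, from the robot's side (fence, grip) to the back plate; y along the plates, to the left; z up. Back plate and fence are 150 mm wide and both end 86 mm above the counter.
- bay (a point): Place for the board's lower edge on the rack's two runners, 14 mm above the counter; rack axes; the board's length goes along y. From here the back plate's face is at x = +15 mm, the fence's face at x = -51 mm when sprung open and x = -11 mm on its line. A board centred at x = -4 to +8 mm is clear of both.
- red_line (a point): Red line, 4 mm wide, across the white scale on the rack, at the scale's inner side; rack axes.
- pointer (a point): Tip of the yellow pointer on the sliding fence; rack axes. The fence is on its line when the pointer's x (rack axes) equals the red line's. It starts sprung open, 40 mm short of the line towards the robot; a spring pushes it back open (3 N when open, 6 N on the line); it can go 12 mm past the line. Its clamp nut is still loose, so it springs back when let go, even with the lever shut.
- fence: The sliding fence with its grey grip (an upright tongue, in the rules fence_c3, with a shoulder) and the lever on it; rack axes; origin at counter height, 68 mm to +x and 7 mm to -y of grip_spot. The flat shoulder sticks out 21 mm to the left (+y) of the tongue, its face to the robot 12 mm ahead (+x) of grip_spot, so a finger beside the tongue at grip_spot pushes the fence in by it.
- grip_spot (a point): Finger place on the left (+y) face of the fence's grey grip, 74 mm above the counter; rack axes; rides with the fence. The grip is an upright tongue along x, 14 mm thick, so its right face is at y = -14 mm from here; it spans x = -32 to +58 mm and 44 to 89 mm above the counter. The fence plate's back is at x = +68 mm; the saddle under the grip begins at x = +13 mm.
- lever_spot (a point): Point on the outer (right, -y) face of the orange bar (lever_c2 in the rules) of the cam lever, 74 mm above the counter, 46 mm from its upright pivot; turns with it. Bar: 8 mm thick, 57 to 87 mm above the counter, 86 mm long towards the robot. Shut, this point is at x = 0, y = -25.6 mm from grip_spot (rack axes), so grip and bar are 25.6 mm thick together; open, it swings out to -y.
- lever (a joint): Angle of the cam lever: 0 fully shut along the grip, 0.35 to 0.5 rad (swung out) at the start, 0.55 at most. It stays where it is left; about 3.5 N at lever_spot moves it.
- mug: Blue mug, bystander, 80 mm wide, 92 mm high, origin under its centre.
- bowl: White bowl, bystander, 132 mm wide, 60 mm high, origin under its centre.
- jar: Amber jar with dark lid, bystander, 72 mm wide, 105 mm high, origin under its centre.
- soap: Green washing-up bottle, bystander, 60 mm wide, 175 mm high, origin under its centre.
- trivet: Cork disc, bystander, 170 mm wide, 10 mm thick, origin under its centre.
- sponge: Yellow sponge, bystander, 70 x 105 x 28 mm, origin under its centre.
- spoon: Wooden spoon, bystander, lying on the counter along its own x.

How it is judged:
On the way, in this order (a step that is already met when the one before it is completed fails the run):
1. the board stands upright on its long edge in the rack, between fence and back plate, let go of, the lever still open (angle between board_centre's own z axis and vertical below 0.17 rad and x of board_centre in the frame of bay between -0.045 and 0.012 m and y of board_centre in the frame of bay between -0.04 and 0.04 m and z of board_centre in the frame of bay between 0.062 and 0.076 m and contact force between the fingers and board below 0.1 N and value of joint lever above 0.25 rad), for 0.2 s.
2. the fence is held by its grip with the pointer on the red line, the lever still open (x of pointer in the frame of red_line between -0.004 and 0.004 m and contact force between the fingers and fence above 1 N and value of joint lever above 0.2 rad), for 0.15 s.
At the end, for the whole second after the job is handed in: The lever is shut (under 0.08 rad) with the pointer within 4 mm of the red line; the fingers press both grip and lever with more than 2 N; the board stands upright within 10 degrees on its long edge on the runners, between fence and back plate and within 40 mm of the middle, untouched by the robot (value of joint lever below 0.08 rad and x of pointer in the frame of red_line between -0.004 and 0.004 m and contact force between the fingers and fence_c3 above 2 N and contact force between the fingers and lever_c2 above 2 N and angle between board_centre's own z axis and vertical below 0.17 rad and x of board_centre in the frame of bay between -0.008 and 0.012 m and y of board_centre in the frame of bay between -0.04 and 0.04 m and z of board_centre in the frame of bay between 0.062 and 0.076 m and contact force between the arm and board below 0.1 N); the arm keeps its last pose, push and grip.
It fails at once if the lever is shut while the fence is more than 8 mm off its line (value of joint lever below 0.12 rad and (x of pointer in the frame of red_line below -0.008 m or x of pointer in the frame of red_line above 0.008 m)).
It fails at once if another thing on the counter is shifted by more than 30 mm or knocked over (distance of any of mug, bowl, jar, soap, trivet, sponge, spoon from where it was at the start of the episode above 0.03 m or angle between any of mug, bowl, jar, soap's own z axis and vertical above 0.5 rad).
It also fails if it takes over 58 s, if anything falls off the work surface, if the arm or the gripper's body presses on something with over 40 N, if the wrist force passes 120 N, or if a joint passes its speed limit or range.

### The arm

A 7-joint arm with a two-finger parallel gripper is mounted at the origin on the work surface. World frame = base frame: x ahead of the robot, y to its left, z up, the work surface at z = 0. Lengths are in m, angles in rad, forces in N, time in s.
With the tool pointing down it reaches from about 0.4 to 0.925 m from the base axis. Payload 4.1 kg.
Tool frame: the origin (TCP) lies midway between the tips of the shut fingers; the grasp point (between the pads) lies ctrl.pinch_z behind it (ctrl.pinch_z is the distance from the TCP to the grasp point, in m); z points along the fingers, y is the line along which they close (so a half turn about z gives the same grasp; the last joint's range is limited). The gripper opens to 85 mm and grips with 20 to 120 N. Pads are 22 mm wide; open, the fingers measure 114 mm over their backs; the gripper's body (76 mm by 85 mm) begins 54 mm behind the grasp point. The pads swing forward as they close: fully open they stand 13 mm farther back than shut.
Start: joints at [1.243, 0.398, 0.045, 1.537, -0.019, 1.207, -0.051], TCP at [0.147, -0.633, 0.231] pointing down, gripper open.
Joint ranges: [-2.82, 2.82], [-0.49, 2.23], [-1.37, 1.46], [0, 2.46], [-1.36, 4.5], [0.23, 2], [-2.94, 2.94]. Speed limits (rad/s): [2.57, 2.57, 3.14, 3.14, 3.14, 3.14, 3.14].

### API

Orientations are given as a unit quaternion [w, x, y, z].
In Python, from workcell import readout, optics, order, finder, ctrl gives the robot as it stands.
- The arm moves only by the tool arm_command, never from a script. Its argument "commands" is a list of rows, each a list of 5 numbers: the finger opening in mm, from 0 to 85.4, then the shift along the tool's x, y, z in mm, then the turn about the tool's z in degrees. A call has 1 to 5 rows; each row shifts and turns the commanded pose from where the row before left it, along the tool's axes as they then stand; what a row does not reach is not made up. A row lasts 1/10 s, in which the tool goes at most 50 mm and 8.59 degrees, less where a joint would pass 70% of its speed; a pose out of reach is approached as far as the arm can. A call is refused whole if a number of a shift passes 50 or a number of a turn 8.59, either way. A call with a gripper value outside its range is refused whole. The fingers move at their own pace and stop on an object; "squeeze" is the grip in N (left out, the last holds). Time passes only in rows, so rows that do not move let the fingers close. It gives the time, the measured TCP pose, the force, the opening and the grip force at its end, in the units of the state.
- readout.sense(): the state, without advancing time (a new reading comes with each control period).
- optics.capture(name): name is "side" or "top" or "wrist"; returns the picture (480x640x3 uint8, red, green, blue); there is no depth.
- optics.camera_params(name): a dict with "mtx" (3x3 intrinsics, pixels), "position" and "orientation" of the camera in the world. Camera axes: x right, y down, z forward; pixel columns grow to the right and rows downward; lengths in m; the calibration is good to about 2 mm. The wrist camera is an equidistant fisheye: a pixel r from the principal point sees the ray r / f radians off the axis. A picture is of the moment at which its call begins: read the wrist's pose just before it. camera_params takes no time and is no camera call; for the wrist camera it gives the pose at the moment of the call.
- order.finish_job(): hands the job in; it is judged then, once.
Trained networks look in the newest picture that a camera, given by its name, has taken for a name from the list of things; names that differ only in an ending like _2 or _b are one class to them, and where a whole thing is asked for, a point or a joint stands for the part that bears it (a point fixed in the world has none). Each returns a list of dicts, best first, with "score" (0 to 1); they miss things now and then, are a little off and sometimes report something else, mostly with a low value. They report only what shows in the picture. A call takes as long as a camera call.
- finder.find_in(label, camera): "centre" ([row, column] in pixels, amid what is visible of it).
The state is a dict: "t": time; "joints": joint angles; "joint_velocities": joint speeds; "effort": joint torques, N m; "eef_pos": TCP position; "eef_rot": TCP orientation; "force": force on the tool from outside, world axes, zero at the start; "wrist_torque": the same for the moment, N m; "finger_gap": finger opening in m; "grip_force": force on a finger pad.
Only numpy, scipy, OpenCV 4.12 (cv2) and the standard library are available. Lean on these libraries where they do the work, as an engineer would, in place of code of your own. Each camera call takes 0.05 s, during which the arm holds its last target. There are 200 camera calls.

## Working session

There is one attempt and no reset: what is moved stays moved. The work goes in short steps, Python scripts to look and compute and a tool call to move; the robot and the scene stay as the last step left them, time stands still between calls to the robot, and variables do not carry over. Pictures are saved under pics/ and viewed, at most 10 in all, crops included, and the job is handed in when it is done.

Besides the shell and the picture viewer there is one more tool, called after "Call:" as a command line: name --pt "numbers of a row" for each row, then --argument value for the rest. arm_command: Moves the arm, as the interface text tells. Its arguments: {"type":"object","properties":{"commands":{"type":"array","items":{"type":"array","items":{"type":"number"}}},"squeeze":{"type":"number"}},"required":["commands"]}

```bash
mkdir -p pics; ls
cat > h.py <<'E'
import numpy as np, cv2
from scipy.spatial.transform import Rotation as R
from workcell import readout, optics, order, finder, ctrl
def rot(q): return R.from_quat([q[1],q[2],q[3],q[0]])
def project(P,name,cp=None):
    c=cp or optics.camera_params(name); K=np.array(c['mtx'])
    p=rot(c['orientation']).inv().apply(np.atleast_2d(P)-np.array(c['position']))
    if name=='wrist':
        r=np.hypot(p[:,0],p[:,1]); th=np.arctan2(r,p[:,2]); s=th/np.maximum(r,1e-9)
        return np.c_[K[0,0]*p[:,0]*s+K[0,2],K[1,1]*p[:,1]*s+K[1,2]]
    return np.c_[K[0,0]*p[:,0]/p[:,2]+K[0,2],K[1,1]*p[:,1]/p[:,2]+K[1,2]]
def ray(u,v,name,cp=None):
    c=cp or optics.camera_params(name); K=np.array(c['mtx'])
    x=(u-K[0,2])/K[0,0]; y=(v-K[1,2])/K[1,1]
    if name=='wrist':
        r=np.hypot(x,y); d=np.array([x/r*np.sin(r),y/r*np.sin(r),np.cos(r)]) if r>0 else np.array([0,0,1.])
    else: d=np.array([x,y,1.])
    return np.array(c['position']), rot(c['orientation']).apply(d)
def atz(u,v,z,name,cp=None):
    o,d=ray(u,v,name,cp); return o+d*(z-o[2])/d[2]
E
python3 - <<'E'
from h import *
s=readout.sense(); print(s); print(ctrl.pinch_z)
for n in ['side','top','wrist']:
    print(n,optics.camera_params(n)); im=optics.capture(n); cv2.imwrite(f'pics/{n}0.png',im[:,:,::-1])
for n in ['top','side']:
  for l in ['board_centre','stand','rack','fence','lever','red_line','pointer','grip_spot','lever_spot','bay','mug','bowl','jar','soap','trivet','sponge','spoon']:
    try:
        r=finder.find_in(l,n)
        print(n,l,[(np.round(x['centre']),round(x['score'],2)) for x in r[:2]])
    except Exception as e: print(l,e)
E
```

```text
pics
{'t': 0.0, 'joints': array([ 1.24302651,  0.39921305,  0.04501369,  1.53786476, -0.01866568,
        1.20685713, -0.05068107]), 'joint_velocities': array([-0.00071077, -0.00055891, -0.000517  , -0.00032675, -0.0006651 ,
        0.00010443, -0.00048612]), 'effort': array([ 9.15732744e-05, -4.75116420e+01,  1.36490609e+00, -2.54222202e+01,
        1.17188113e-02,  9.52736969e-03, -9.91788454e-06]), 'eef_pos': array([ 0.14729119, -0.63246227,  0.23025622]), 'eef_rot': array([-9.42314755e-04,  9.93455462e-01,  1.14216115e-01, -1.88136477e-04]), 'force': array([ 0.45978103,  0.60505291, -0.1829589 ]), 'wrist_torque': array([-0.02016588,  0.01036061, -0.01081725]), 'grip_force': 0.0, 'finger_gap': 0.08484558492234683}
0.0187
side {'mtx': array([[437.92036788,   0.        , 313.30965808],
       [  0.        , 437.92036788, 243.56475277],
       [  0.        ,   0.        ,   1.        ]]), 'position': array([0.30039002, 0.87029415, 0.63422138]), 'orientation': array([ 0.06337026, -0.09438098,  0.87097822, -0.47798889])}
top {'mtx': array([[473.924727  ,   0.        , 320.58974202],
  
[... 1596 characters left out ...]
 [(array([222., 322.]), 0.89)]
side fence [(array([213., 327.]), 0.75), (array([202., 345.]), 0.56)]
side lever [(array([202., 348.]), 0.54)]
side red_line [(array([220., 323.]), 0.61)]
side pointer []
side grip_spot [(array([212., 326.]), 0.92)]
side lever_spot [(array([201., 348.]), 0.44)]
side bay [(array([175., 321.]), 0.72), (array([223., 322.]), 0.7)]
side mug [(array([181., 381.]), 0.88)]
side bowl [(array([176., 321.]), 0.77)]
side jar [(array([425., 309.]), 0.73), (array([215., 326.]), 0.58)]
side soap [(array([375., 196.]), 0.67), (array([404., 377.]), 0.58)]
side trivet [(array([260., 215.]), 0.56)]
side sponge [(array([202., 415.]), 0.98)]
side spoon [(array([405., 376.]), 0.77)]
```

```bash
python3 -c "
import cv2
a=cv2.imread('pics/top0.png');cv2.imwrite('pics/top0c.png',cv2.resize(a[130:350,200:490],None,fx=2.7,fy=2.7,interpolation=cv2.INTER_CUBIC))"
```

```text
(no output)
```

View pics/top0.png

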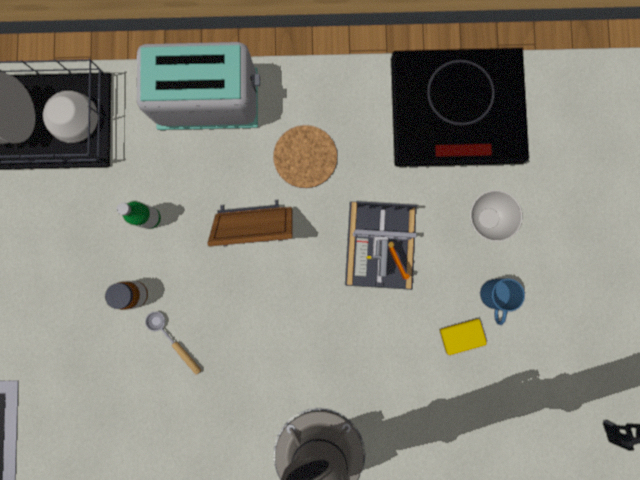

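View pics/top0c.png

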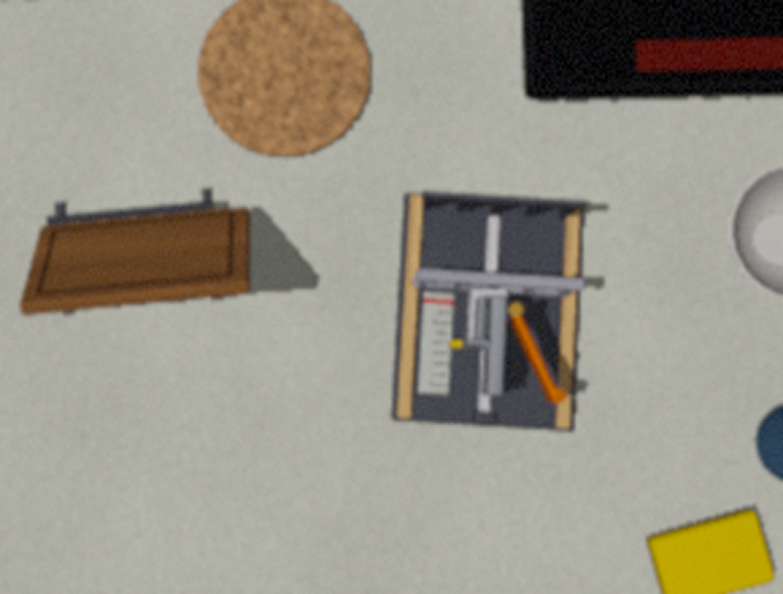

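View pics/side0.png

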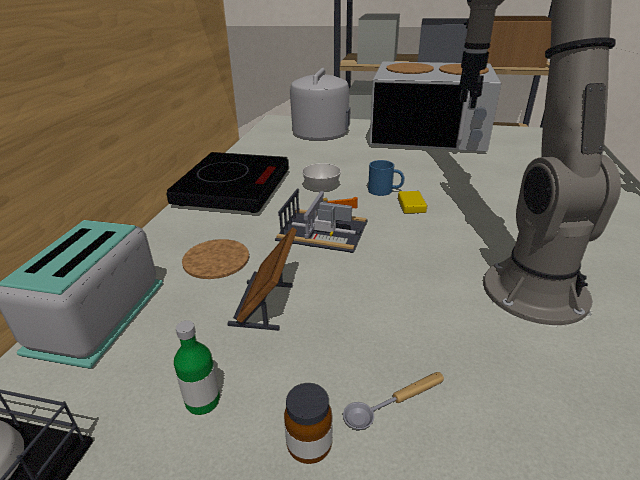

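Top picture: board at about (253,228) px, rack at (381,246), fence at the rack's near half with the yellow pointer (369,257) short of the red line. The lever is swung out to the right. The side picture shows the board leaning towards the robot. I'll go over the rack for a close look first.

```bash
cat >> h.py <<'E'
def yaw_of(q):
    x=rot(q).apply([1,0,0]); return np.degrees(np.arctan2(x[1],x[0]))
def plan(p1,yaw1,gap,p0=None,yaw0=None,step=48,n=None):
    """rows (straight line) from p0,yaw0 (now) to p1,yaw1; tool pointing down"""
    s=readout.sense(); p0=np.array(s['eef_pos'] if p0 is None else p0); yaw0=yaw_of(s['eef_rot']) if yaw0 is None else yaw0
    p1=np.array(p1); dy=(yaw1-yaw0+180)%360-180
    n=n or int(max(np.ceil(np.linalg.norm(p1-p0)/step*1000),np.ceil(abs(dy)/8.5),1))
    d=(p1-p0)*1000/n; rows=[]
    for i in range(n):
        a=np.radians(yaw0+dy*i/n); tx=np.array([np.cos(a),np.sin(a),0]); ty=np.array([np.sin(a),-np.cos(a),0])
        rows.append([gap,round(float(d@tx)),round(float(d@ty)),round(float(-d[2])),round(-dy/n,1)])
    for i in range(0,n,5): print(rows[i:i+5])
E
python3 - <<'E'
from h import *
plan([.38,-.18,.30],-2,85)
for l,(r,c),z in [('board',(230,253),.08),('rack',(247,382),.03)]: print(l,atz(c,r,z,'top'))
E
```

```text
[[85, 30, -35, -6, np.float64(1.4)], [85, 29, -36, -6, np.float64(1.4)], [85, 28, -37, -6, np.float64(1.4)], [85, 27, -37, -6, np.float64(1.4)], [85, 26, -38, -6, np.float64(1.4)]]
[[85, 25, -39, -6, np.float64(1.4)], [85, 25, -39, -6, np.float64(1.4)], [85, 24, -40, -6, np.float64(1.4)], [85, 23, -40, -6, np.float64(1.4)], [85, 22, -41, -6, np.float64(1.4)]]
[[85, 21, -41, -6, np.float64(1.4)]]
board [0.56519666 0.14981776 0.08      ]
rack [ 0.51949498 -0.17204914  0.03      ]
```

Run:
```python
from h import *
plan([.44,-.17,.28],-2,85)
```

```text
[[85, 32, -32, -4, np.float64(1.3)], [85, 32, -33, -4, np.float64(1.3)], [85, 31, -33, -4, np.float64(1.3)], [85, 30, -34, -4, np.float64(1.3)], [85, 30, -35, -4, np.float64(1.3)]]
[[85, 29, -35, -4, np.float64(1.3)], [85, 28, -36, -4, np.float64(1.3)], [85, 27, -37, -4, np.float64(1.3)], [85, 26, -37, -4, np.float64(1.3)], [85, 26, -38, -4, np.float64(1.3)]]
[[85, 25, -38, -4, np.float64(1.3)], [85, 24, -39, -4, np.float64(1.3)]]
```

Call:
arm_command --pt "85 32 -32 -4 1.3" --pt "85 32 -33 -4 1.3" --pt "85 31 -33 -4 1.3" --pt "85 30 -34 -4 1.3" --pt "85 30 -35 -4 1.3"

```text
t: 2.35
eef_pos: [0.2701, -0.439, 0.2517]
eef_rot: [0.0, 0.998, 0.057, 0.0]
force: [0.6, -0.2, -0.2]
finger_gap: 0.0851
grip_force: 0.0
```

Call:
arm_command --pt "85 29 -35 -4 1.3" --pt "85 28 -36 -4 1.3" --pt "85 27 -37 -4 1.3" --pt "85 26 -37 -4 1.3" --pt "85 26 -38 -4 1.3"

```text
t: 2.85
eef_pos: [0.393, -0.2468, 0.2718]
eef_rot: [0.0, 1.0, 0.0, 0.0]
force: [0.2, -0.3, -1.1]
finger_gap: 0.0847
grip_force: 0.0
```

Call:
arm_command --pt "85 25 -38 -4 1.3" --pt "85 24 -39 -4 1.3" --pt "85 0 0 0 0" --pt "85 0 0 0 0"

```text
t: 3.25
eef_pos: [0.4426, -0.171, 0.2795]
eef_rot: [0.0, 1.0, -0.02, 0.0]
force: [-0.2, -0.9, 0.1]
finger_gap: 0.085
grip_force: 0.0
```

Run:
```python
from h import *
import pickle
s=readout.sense(); print(s['eef_pos'],yaw_of(s['eef_rot']),rot(s['eef_rot']).apply([0,0,1]),s['t'])
cp=optics.camera_params('wrist'); im=optics.capture('wrist'); cv2.imwrite('pics/w1.png',im[:,:,::-1]); pickle.dump(cp,open('cp1.pkl','wb'))
for l in ['bay','red_line','pointer','grip_spot','lever_spot','board_centre','rack']:
    print(l,[(np.round(x['centre']),round(x['score'],2)) for x in finder.find_in(l,'wrist')[:2]])
```

```text
[ 0.44255484 -0.17098443  0.27951434] -2.307179094851368 [ 2.06310806e-04 -6.78383065e-04 -9.99999749e-01] 3.25
bay [(array([107., 321.]), 0.74)]
red_line [(array([103., 319.]), 0.83)]
pointer [(array([114., 319.]), 0.84)]
grip_spot [(array([111., 318.]), 0.74), (array([107., 319.]), 0.34)]
lever_spot [(array([156., 356.]), 0.78), (array([108., 320.]), 0.49)]
board_centre [(array([100.,  48.]), 0.7)]
rack [(array([107., 322.]), 0.9), (array([323.,  27.]), 0.16)]
```

View pics/w1.png

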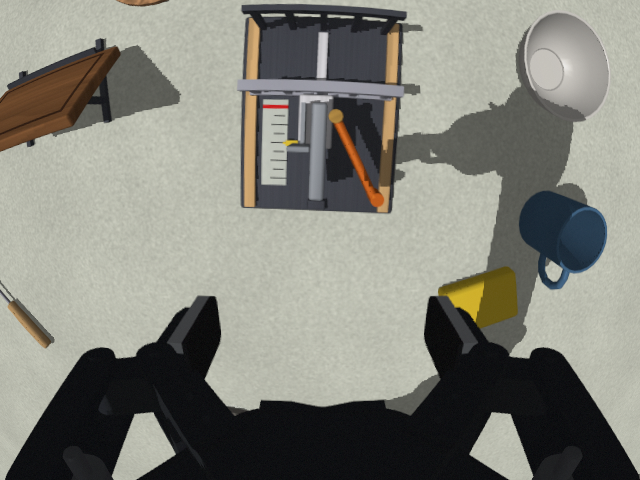

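```bash
python3 -c "
import cv2
a=cv2.imread('pics/w1.png');cv2.imwrite('pics/w1c.png',cv2.resize(a[0:220,225:420],None,fx=2.7,fy=2.7,interpolation=cv2.INTER_CUBIC))"
```

```text
(no output)
```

View pics/w1c.png

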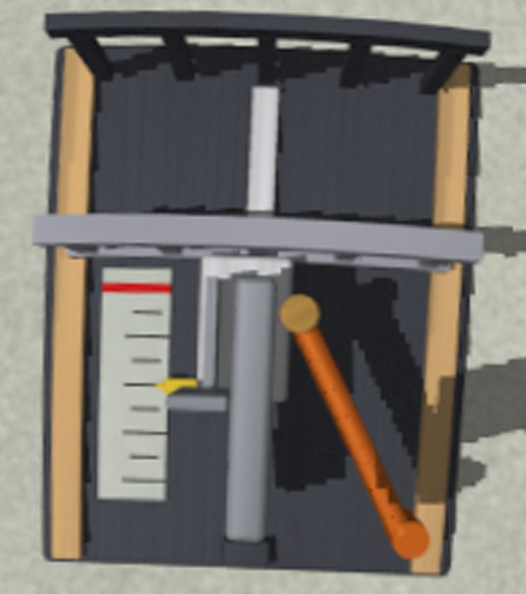

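```bash
cat > m.py <<'E'
from h import *
import pickle
cp=pickle.load(open('cp1.pkl','rb'))
def w(x,y,z): return atz(225+x/2.7,y/2.7,z,'wrist',cp)
pts=dict(fenceL=(34,213,.086),fenceM=(258,212,.086),fenceR=(483,232,.086),backL=(48,34,.086),backM=(265,33,.086),backR=(488,52,.086),backLf=(48,14,.086),
 trayL=(44,560,.012),trayR=(447,574,.012),trayFL=(62,48,.012),tongFL=(235,282,.089),tongFR=(275,282,.089),tongNL=(227,540,.089),tongNR=(268,542,.089),
 red=(137,288,.014),redz20=(137,288,.02),ptr=(158,385,.014),ptr20=(158,385,.02),pivot=(300,313,.087),tip=(411,540,.087))
W={k:w(*v) for k,v in pts.items()}
for k,v in W.items(): print(k,np.round(v*1000,1))
for a,b in [('fenceL','fenceR'),('backL','backR'),('trayL','trayR'),('tongNL','tongFL'),('tongNR','tongFR'),('red','ptr')]:
    d=W[b]-W[a]; print(a,b,'len',round(np.hypot(*d[:2])*1e3,1),'ang',round(np.degrees(np.arctan2(d[1],d[0])),2))
E
python3 m.py
```

```text
fenceL [561.4 -99.2  86. ]
fenceM [ 556.4 -173.8   86. ]
fenceR [ 548.8 -248.5   86. ]
backL [ 624.7 -106.    86. ]
backM [ 619.1 -178.5   86. ]
backR [ 612.6 -253.1   86. ]
backLf [ 632.2 -106.2   86. ]
trayL [424.9 -76.8  12. ]
trayR [ 411.8 -248.3   12. ]
trayFL [641.3 -96.9  12. ]
tongFL [ 533.  -165.3   89. ]
tongFR [ 532.4 -178.4   89. ]
tongNL [ 446.3 -158.8   89. ]
tongNR [ 445.  -172.7   89. ]
red [ 536.3 -124.    14. ]
redz20 [ 536.  -124.8   20. ]
ptr [ 496.1 -130.5   14. ]
ptr20 [ 496.4 -131.2   20. ]
pivot [ 521.9 -186.2   87. ]
tip [ 443.6 -221.9   87. ]
fenceL fenceR len 149.8 ang -94.84
backL backR len 147.6 ang -94.72
trayL trayR len 172.0 ang -94.37
tongNL tongFL len 86.9 ang -4.31
tongNR tongFR len 87.6 ang -3.72
red ptr len 40.7 ang -170.84
```

Run:
```python
from h import *
def w(x,y,z): return np.round(atz(200+x/2.7,130+y/2.7,z,'top')*1000,1)
for n,a in dict(nearL=(22,312,.1226),nearR=(250,292,.1226),inL=(26,298,.131),inR=(248,279,.131),farL=(45,226,.03),farR=(248,208,.03),grip=(497,390,.089)).items(): print(n,w(*a))
```

```text
nearL [526.1 250.  122.6]
nearR [539.3  50.  122.6]
inL [537.6 244.5 131. ]
inR [550.  51. 131.]
farL [614.7 250.4  30. ]
farR [627.6  56.5  30. ]
grip [ 449.2 -167.6   89. ]
```

Run:
```python
from h import *
plan([.565,.152,.215],93.7,85)
```

```text
[[85, 9, -27, 5, np.float64(-8.0)], [85, 13, -26, 5, np.float64(-8.0)], [85, 16, -24, 5, np.float64(-8.0)], [85, 19, -21, 5, np.float64(-8.0)], [85, 22, -18, 5, np.float64(-8.0)]]
[[85, 25, -15, 5, np.float64(-8.0)], [85, 27, -12, 5, np.float64(-8.0)], [85, 28, -8, 5, np.float64(-8.0)], [85, 29, -4, 5, np.float64(-8.0)], [85, 29, 0, 5, np.float64(-8.0)]]
[[85, 29, 4, 5, np.float64(-8.0)], [85, 28, 8, 5, np.float64(-8.0)]]
```

Call:
arm_command --pt "85 9 -27 5 -8" --pt "85 13 -26 5 -8" --pt "85 16 -24 5 -8" --pt "85 19 -21 5 -8" --pt "85 22 -18 5 -8"

```text
t: 4.15
eef_pos: [0.4932, -0.0374, 0.2542]
eef_rot: [0.0, 0.946, 0.324, 0.0]
force: [-0.8, -0.2, 0.1]
finger_gap: 0.0848
grip_force: 0.0
```

Call:
arm_command --pt "85 25 -15 5 -8" --pt "85 27 -12 5 -8" --pt "85 28 -8 5 -8" --pt "85 29 -4 5 -8" --pt "85 29 0 5 -8"

```text
t: 4.65
eef_pos: [0.5451, 0.0992, 0.2291]
eef_rot: [0.0, 0.778, 0.628, 0.0]
force: [0.2, 0.5, -0.6]
finger_gap: 0.085
grip_force: 0.0
```

Call:
arm_command --pt "85 29 4 5 -8" --pt "85 28 8 5 -8" --pt "85 0 0 0 0" --pt "85 0 0 0 0"

```text
t: 5.05
eef_pos: [0.5649, 0.1533, 0.2188]
eef_rot: [-0.0, 0.685, 0.728, -0.0]
force: [0.2, -0.5, -0.6]
finger_gap: 0.0851
grip_force: 0.0
```

Run:
```python
from h import *
import pickle
s=readout.sense(); print(s['eef_pos'],yaw_of(s['eef_rot']),s['joints'].round(2),s['t'])
cp=optics.camera_params('wrist'); im=optics.capture('wrist').copy(); pickle.dump(cp,open('cp2.pkl','wb'))
# overlay predicted board corners
n=np.array([.998,.065,0]); l=np.array([-.065,.998,0]); c=np.array([.5327,.150,.1226])
th=np.radians(37); up=np.array([0,0,np.cos(th)])-n*np.sin(th); nn=n*np.cos(th)+np.array([0,0,np.sin(th)])
for a in (-.1,.1):
  for b in (0,.014):
    for d in (0,.14):
      u=project(c+l*a+nn*b-up*d,'wrist',cp)[0]; cv2.circle(im,tuple(int(round(x)) for x in u),3,(255,0,255) if d==0 else (0,255,0),1)
cv2.imwrite('pics/w2.png',im[:,:,::-1])
```

```text
[0.56489231 0.15325396 0.21881953] 93.48909522750178 [ 0.23  0.36 -0.72  1.7   0.25  1.18 -0.5 ] 5.05
```

View pics/w2.png

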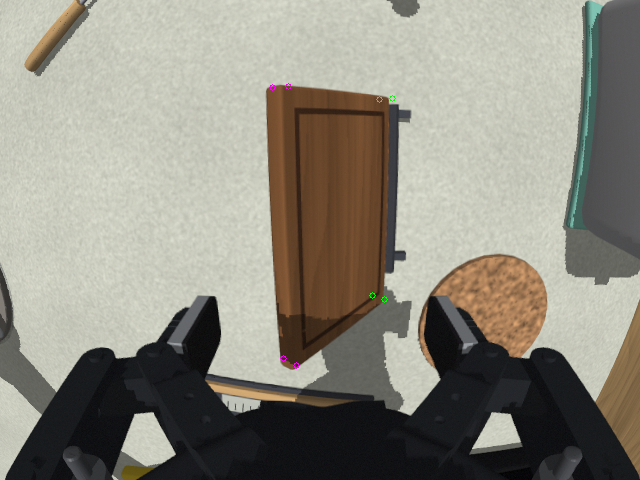

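The overlay matches the board to within 3–4 mm, and the fingers straddle its upper edge. The tool can't tilt, so I'll lower the fingers around the edge, rotate the board upright about its lower edge with the near finger, then pinch it.

Call:
arm_command --pt "85 -2 -3 40 0" --pt "85 0 0 45 0" --pt "85 0 0 40 0" --pt "85 0 0 5 0" --pt "85 0 0 0 0"

```text
t: 5.6
eef_pos: [0.5619, 0.1497, 0.0891]
eef_rot: [-0.0, 0.686, 0.728, -0.001]
force: [-0.1, -0.5, 0.5]
finger_gap: 0.0847
grip_force: 0.0
```

Call:
arm_command --pt "65 0 -6 0 0" --pt "45 0 -6 0 0" --pt "45 0 0 0 0" --squeeze 20

```text
t: 5.9
eef_pos: [0.5527, 0.151, 0.0923]
eef_rot: [0.003, 0.685, 0.729, 0.003]
force: [-1.1, -0.2, 7.9]
finger_gap: 0.0454
grip_force: 7.0
```

Call:
arm_command --pt "45 0 4 -4 0" --pt "45 0 6 -5 0" --pt "43 0 6 -4 0" --pt "42 0 8 -5 0"

```text
t: 6.3
eef_pos: [0.5745, 0.1519, 0.1075]
eef_rot: [-0.0, 0.685, 0.729, -0.0]
force: [-1.3, -0.2, -0.3]
finger_gap: 0.042
grip_force: 0.4
```

Call:
arm_command --pt "40 0 8 -3 0" --pt "36 0 8 -3 0" --pt "32 0 7 -2 0" --pt "28 0 7 -1 0" --pt "26 0 5 -1 0"

```text
t: 6.8
eef_pos: [0.6099, 0.154, 0.1172]
eef_rot: [0.0, 0.685, 0.728, 0.0]
force: [-1.3, -0.1, 0.1]
finger_gap: 0.0259
grip_force: 0.0
```

Run:
```python
from h import *
im=optics.capture('side'); a=im[150:350,180:400]; cv2.imwrite('pics/s2.png',cv2.resize(a,None,fx=3,fy=3,interpolation=cv2.INTER_CUBIC)[:,:,::-1])
```

```text
(no output)
```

View pics/s2.png

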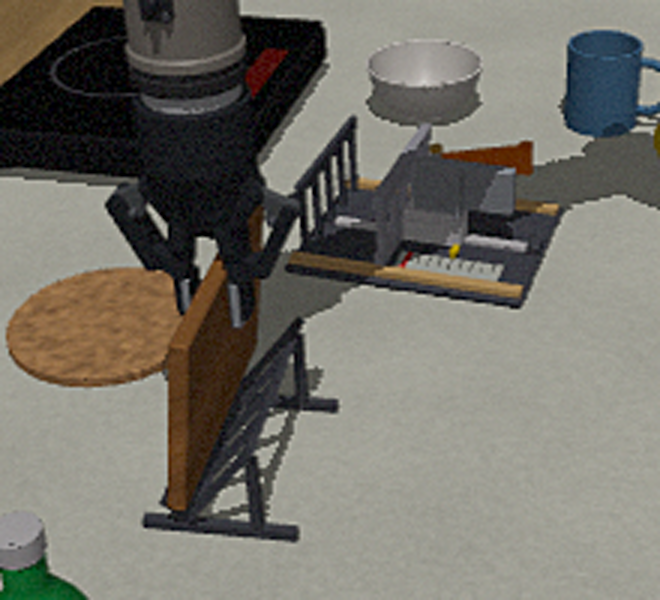

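The board now stands almost upright on the stand's lip, between the fingers. Next I'll pinch and lift it.

Call:
arm_command --pt "20 0 3 0 0" --pt "10 0 2 0 0" --pt "8 0 0 0 0" --pt "8 0 0 0 0" --squeeze 45

```text
t: 7.25
eef_pos: [0.6148, 0.1544, 0.1173]
eef_rot: [0.001, 0.685, 0.729, 0.001]
force: [2.3, 0.9, -2.2]
finger_gap: 0.0135
grip_force: 43.7
```

Call:
arm_command --pt "8 0 2 -15 0" --pt "8 0 2 -25 0" --pt "8 0 0 -35 0" --pt "8 0 0 -35 0" --pt "8 0 0 0 0"

```text
t: 7.75
eef_pos: [0.62, 0.1563, 0.2337]
eef_rot: [0.002, 0.685, 0.728, 0.004]
force: [1.0, 0.9, -2.6]
finger_gap: 0.0136
grip_force: 44.2
```

Run:
```python
from h import *
s=readout.sense(); print(s['eef_pos'],yaw_of(s['eef_rot']))
im=optics.capture('side'); a=im[130:330,180:400]; cv2.imwrite('pics/s3.png',cv2.resize(a,None,fx=2.5,fy=2.5,interpolation=cv2.INTER_CUBIC)[:,:,::-1])
im=optics.capture('wrist'); cv2.imwrite('pics/w3.png',im[:,:,::-1])
plan([.607,-.179,.24],85.5,8)
```

```text
[0.62003845 0.15628931 0.23365942] 93.50477134117352
[[8, -47, -4, -2, np.float64(1.1)], [8, -48, -3, -2, np.float64(1.1)], [8, -48, -3, -2, np.float64(1.1)], [8, -48, -2, -2, np.float64(1.1)], [8, -48, -1, -2, np.float64(1.1)]]
[[8, -48, 0, -2, np.float64(1.1)], [8, -48, 1, -2, np.float64(1.1)]]
```

View pics/s3.png

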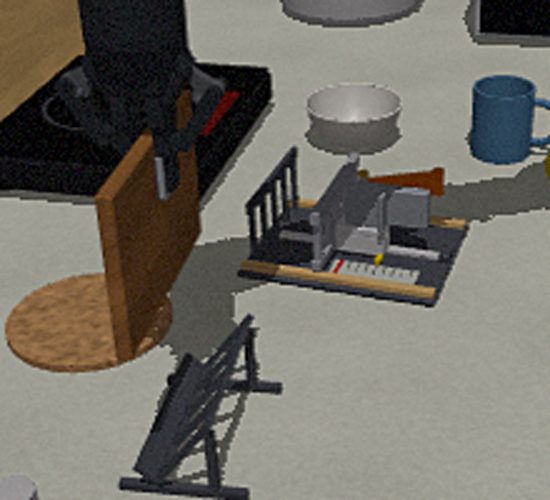

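Call:
arm_command --pt "8 -35 -4 -2 1.1" --pt "8 -48 -3 -2 1.1" --pt "8 -48 -3 -2 1.1" --pt "8 -48 -2 0 1.1" --pt "8 -48 -1 0 1.1"

```text
t: 8.35
eef_pos: [0.6076, -0.0748, 0.2313]
eef_rot: [-0.002, 0.72, 0.694, -0.002]
force: [0.5, 0.2, -2.1]
finger_gap: 0.0138
grip_force: 44.4
```

Call:
arm_command --pt "8 -48 0 0 1.1" --pt "8 -40 1 0 1.1" --pt "8 -19 1 0 0.3" --pt "8 0 0 0 0" --pt "8 0 0 0 0"

```text
t: 8.85
eef_pos: [0.6057, -0.1782, 0.232]
eef_rot: [-0.002, 0.734, 0.679, -0.0]
force: [0.2, 0.8, -2.6]
finger_gap: 0.0135
grip_force: 44.5
```

Run:
```python
from h import *
import pickle
s=readout.sense(); print(s['eef_pos'],yaw_of(s['eef_rot']),s['force'],s['finger_gap'])
plan([.6065,-.178,.14],85.5,8)
cp=optics.camera_params('wrist'); im=optics.capture('wrist').copy(); pickle.dump(cp,open('cp3.pkl','wb'))
t=optics.capture('top')
u=np.array([.9969,-.0785,0]);v=np.array([.0785,.9969,0]);g=np.array([.4768,-.1608,0])
def P(x,y,z): return g+x*u+y*v+np.array([0,0,z])
def dot(p,c): 
    q=project(p,'wrist',cp)[0]; cv2.circle(im,tuple(int(round(x)) for x in q),3,c,1)
for y in (-82,68):
    dot(P(.1445,y/1e3,.086),(255,0,255)); dot(P(.08,y/1e3,.086),(0,255,0))
tp=s['eef_pos']
yw=np.radians(yaw_of(s['eef_rot'])); l=np.array([np.cos(yw),np.sin(yw),0]); n=np.array([np.sin(yw),-np.cos(yw),0])
for a in(-.1,.1):
  for b in (-.007,.007):
    for z in (.036,-.104): dot(tp+a*l+b*n+np.array([0,0,z]),(255,255,0))
b=np.hstack([im[:,100:500],cv2.resize(t[180:300,330:430],(400,480),interpolation=cv2.INTER_CUBIC)])
cv2.imwrite('pics/w4.png',b[:,:,::-1])
```

```text
[ 0.60572688 -0.17819799  0.23198367] 85.55246551160269 [ 0.24591718  0.82898137 -2.55584156] 0.013473261503845983
[[8, 0, 0, 46, np.float64(0.0)], [8, 0, 0, 46, np.float64(0.0)]]
```

View pics/w4.png

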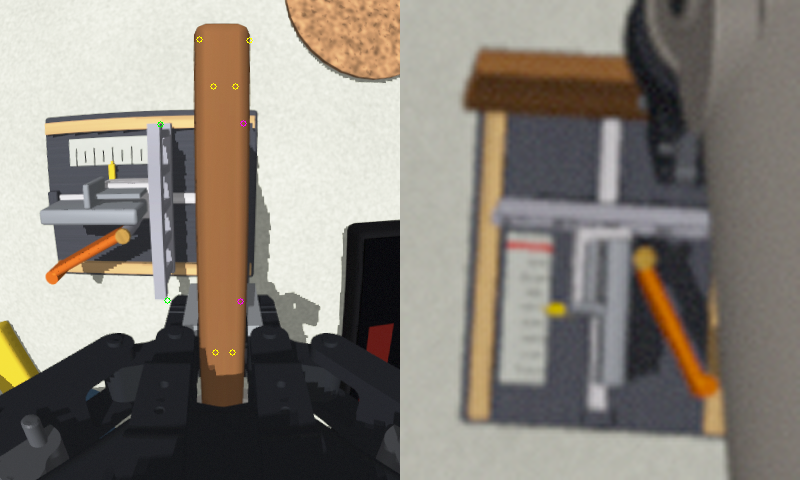

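Call:
arm_command --pt "8 0 1 35 0" --pt "8 0 0 35 0" --pt "8 0 0 25 0" --pt "8 0 0 8 0" --pt "8 0 0 0 0"

```text
t: 9.45
eef_pos: [0.607, -0.178, 0.1294]
eef_rot: [-0.001, 0.733, 0.68, -0.0]
force: [0.7, 0.2, -2.4]
finger_gap: 0.0137
grip_force: 44.5
```

Run:
```python
from h import *
im=optics.capture('side'); s=readout.sense(); print(s['eef_pos'],s['force'])
u=np.array([.9969,-.0785,0]);v=np.array([.0785,.9969,0]);bay=np.array([.4768,-.1608,.014])+.1295*u-.007*v
im=im.copy()
for c,dx in(((255,0,255),-.006),((0,255,0),.008)):
  for y in(-.1,.1):
    for z in (0,.14):
      q=project(bay+dx*u+y*v+[0,0,z],'side')[0]; cv2.circle(im,tuple(int(round(x)) for x in q),1,c,-1)
cv2.imwrite('pics/s4.png',cv2.resize(im[90:260,240:390],None,fx=3.5,fy=3.5,interpolation=cv2.INTER_CUBIC)[:,:,::-1])
```

```text
[ 0.60818918 -0.17852868  0.13092873] [ 0.18980984  0.23281495 -2.21216718]
```

View pics/s4.png

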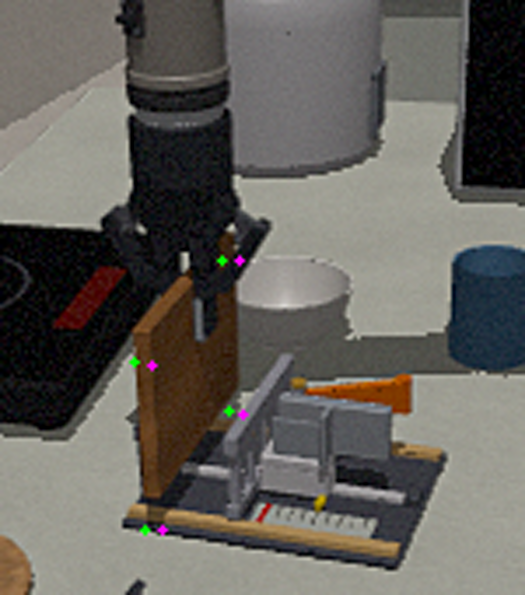

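Held board is about 28 mm above its place (bottom corner at crop (150,497) against the predicted (153,530)), and its x position agrees. Lowering it.

Call:
arm_command --pt "8 0 0 10 0" --pt "8 0 0 8 0" --pt "8 0 0 4 0" --pt "8 0 0 2 0" --pt "8 0 0 0 0"

```text
t: 10.0
eef_pos: [0.6074, -0.1799, 0.106]
eef_rot: [-0.0, 0.734, 0.679, -0.0]
force: [0.0, 0.7, -2.2]
finger_gap: 0.0134
grip_force: 44.4
```

Call:
arm_command --pt "8 0 0 2 0" --pt "8 0 0 0 0"

```text
t: 10.2
eef_pos: [0.6075, -0.1799, 0.1043]
eef_rot: [0.0, 0.734, 0.679, -0.0]
force: [0.5, 0.1, -2.8]
finger_gap: 0.0136
grip_force: 44.4
```

Call:
arm_command --pt "8 0 0 1 0" --pt "8 0 0 0 0"

```text
t: 10.4
eef_pos: [0.6078, -0.1798, 0.1038]
eef_rot: [0.0, 0.734, 0.679, 0.0]
force: [-0.8, 0.0, -1.4]
finger_gap: 0.0135
grip_force: 44.9
```

Call:
arm_command --pt "8 0 0 1 0" --pt "8 0 0 0 0"

```text
t: 10.6
eef_pos: [0.6081, -0.1793, 0.1035]
eef_rot: [0.0, 0.734, 0.679, 0.0]
force: [-2.6, 2.1, 5.0]
finger_gap: 0.0133
grip_force: 45.6
```

Call:
arm_command --pt "14 0 0 0 0" --pt "16 0 0 0 0" --pt "20 0 0 0 0" --pt "26 0 0 0 0" --pt "30 0 0 0 0"

```text
t: 11.1
eef_pos: [0.6074, -0.1801, 0.102]
eef_rot: [-0.0, 0.734, 0.679, -0.0]
force: [-0.1, 0.0, 0.1]
finger_gap: 0.0297
grip_force: 0.0
```

Run:
```python
from h import *
im=optics.capture('wrist').copy(); cp=optics.camera_params('wrist')
s=readout.sense(); print(s['eef_pos'],s['force'],s['grip_force'])
u=np.array([.9969,-.0785,0]);v=np.array([.0785,.9969,0]);bay=np.array([.4768,-.1608,.014])+.1295*u-.007*v
for dx in (-.006,.008):
  for y in (-.1,.1):
    for z,c in((0,(255,0,255)),(.14,(255,255,0))):
      q=project(bay+dx*u+y*v+[0,0,z],'wrist',cp)[0]; cv2.circle(im,tuple(int(round(x)) for x in q),2,c,-1)
sd=optics.capture('side')
b=np.hstack([im[:,150:500],cv2.resize(sd[100:260,240:390],(450,480),interpolation=cv2.INTER_CUBIC)])
cv2.imwrite('pics/w5.png',b[:,:,::-1])
```

```text
[ 0.60739465 -0.17999219  0.1020793 ] [-0.19669869  0.61914294  0.68183254] 0.0
```

View pics/w5.png

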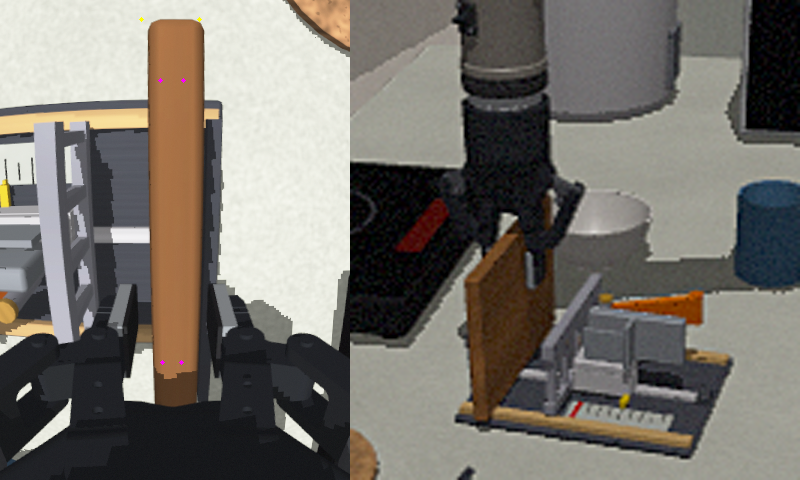

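The board stands free and upright in the bay, close to the back plate. Next I'll retreat upward and move over the grip.

Run:
```python
from h import *
print('up'); plan([.607,-.180,.245],85.5,45)
plan([.468,-.195,.20],-4.5,85,p0=[.607,-.180,.245],yaw0=85.5)
```

```text
up
[[45, 0, 0, -48, np.float64(0.0)], [45, 0, 0, -48, np.float64(0.0)], [45, 0, 0, -48, np.float64(0.0)]]
[[85, -2, -12, 4, 8.2], [85, -4, -12, 4, 8.2], [85, -6, -11, 4, 8.2], [85, -7, -10, 4, 8.2], [85, -9, -9, 4, 8.2]]
[[85, -10, -8, 4, 8.2], [85, -11, -6, 4, 8.2], [85, -12, -5, 4, 8.2], [85, -12, -3, 4, 8.2], [85, -13, -1, 4, 8.2]]
[[85, -13, 1, 4, 8.2]]
```

Call:
arm_command --pt "40 0 0 0 0" --pt "40 0 0 -30 0" --pt "40 0 0 -45 0" --pt "45 0 0 -45 0" --pt "85 0 0 -23 0"

```text
t: 11.7
eef_pos: [0.6094, -0.1797, 0.2499]
eef_rot: [0.003, 0.734, 0.679, 0.002]
force: [0.6, 0.2, -0.7]
finger_gap: 0.0581
grip_force: 0.0
```

Call:
arm_command --pt "85 -2 -12 4 8.2" --pt "85 -4 -12 4 8.2" --pt "85 -6 -11 4 8.2" --pt "85 -7 -10 4 8.2" --pt "85 -9 -9 4 8.2"

```text
t: 12.2
eef_pos: [0.5452, -0.1867, 0.2252]
eef_rot: [0.0, 0.927, 0.376, 0.0]
force: [0.2, -0.1, -0.2]
finger_gap: 0.0851
grip_force: 0.0
```

Call:
arm_command --pt "85 -10 -8 4 8.2" --pt "85 -11 -6 4 8.2" --pt "85 -12 -5 4 8.2" --pt "85 -12 -3 4 8.2" --pt "85 -13 -1 4 8.2"

```text
t: 12.7
eef_pos: [0.4819, -0.1938, 0.2052]
eef_rot: [0.0, 1.0, 0.028, 0.0]
force: [0.1, -0.1, 0.1]
finger_gap: 0.0853
grip_force: 0.0
```

Call:
arm_command --pt "85 -13 1 4 8.2" --pt "85 0 0 0 0" --pt "85 0 0 0 0"

```text
t: 13.0
eef_pos: [0.4699, -0.1956, 0.2016]
eef_rot: [0.0, 0.999, -0.039, 0.0]
force: [0.4, 0.1, -0.4]
finger_gap: 0.0849
grip_force: 0.0
```

```bash
cat > look.py <<'E'
from h import *
import sys
s=readout.sense(); cp=optics.camera_params('wrist'); im=optics.capture('wrist').copy()
print(s['eef_pos'],yaw_of(s['eef_rot']),s['t'],s['joints'].round(2))
u=np.array([.9969,-.0785,0]);v=np.array([.0785,.9969,0]);g=np.array([.4768,-.1608,0])
off=float(sys.argv[2])/1e3
def dot(x,y,z,c):
    q=project(g+(x/1e3+off)*u+y/1e3*v+[0,0,z/1e3],'wrist',cp)[0]; cv2.circle(im,tuple(int(round(a)) for a in q),2,c,-1)
for x in(-32,58):
  for y in(0,-14): dot(x,y,89,(255,0,255))
dot(0,0,89,(0,255,0)); dot(12,21,89,(0,255,255)); dot(46,-21.6,87,(255,255,0))
r=(s['eef_pos'][:2]-g[:2]); print('tcp rel grip u,v mm',(r@u[:2]-off)*1e3,r@v[:2]*1e3,(s['eef_pos'][2])*1e3)
cv2.imwrite(sys.argv[1],im[:,:,::-1])
E
python3 look.py pics/w6.png 0
```

```text
[ 0.46990021 -0.19562846  0.20159906] -4.513614643923758 13.0 [ 0.6   0.18 -0.32  1.9   0.07  1.07 -1.4 ]
tcp rel grip u,v mm -4.144364010510573 -35.262122362425444 201.5990562049976
```

View pics/w6.png

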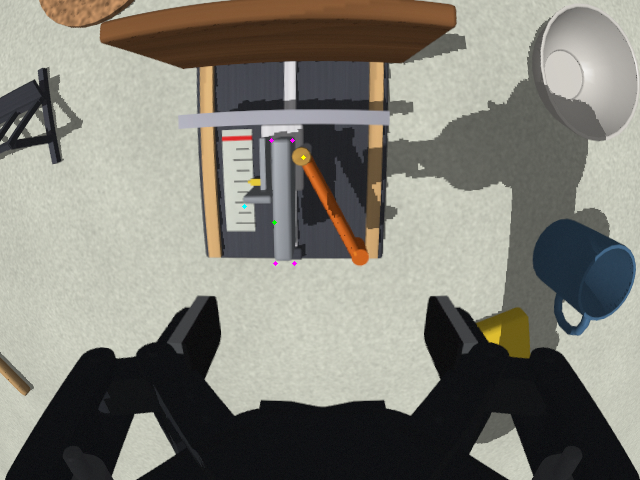

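Overlay agrees: the tongue is at (274–294, 140–262) and the lever is open with its tip at (360,257). I've now gone past the 10-picture limit (12 viewed), so I'll view no more and work from numbers. Descending.

Call:
arm_command --pt "85 -2 0 45 0" --pt "85 0 0 45 0" --pt "85 0 0 35 0" --pt "85 0 0 21 0" --pt "85 0 0 0 0"

```text
t: 13.55
eef_pos: [0.4659, -0.1943, 0.0525]
eef_rot: [-0.001, 0.999, -0.04, -0.003]
force: [0.2, -0.6, -0.4]
finger_gap: 0.0853
grip_force: 0.0
```

Call:
arm_command --pt "85 0 -6 0 0" --pt "85 0 0 0 0"

```text
t: 13.75
eef_pos: [0.4699, -0.1888, 0.0569]
eef_rot: [0.0, 0.999, -0.04, 0.002]
force: [0.2, -0.2, -0.3]
finger_gap: 0.085
grip_force: 0.0
```

Call:
arm_command --pt "80 0 8 0 0" --pt "76 0 1 0 0" --pt "76 0 0 0 0"

```text
t: 14.05
eef_pos: [0.4687, -0.1977, 0.0568]
eef_rot: [-0.0, 0.999, -0.041, 0.002]
force: [0.8, 4.7, 3.3]
finger_gap: 0.0757
grip_force: 2.4
```

```bash
cat > ptr.py <<'E'
from h import *
u=np.array([.9969,-.0785,0]);v=np.array([.0785,.9969,0]);g=np.array([.4768,-.1608,0])
s=readout.sense(); r=s['eef_pos']-g; print('tcp u,v,z',np.round([r@u*1e3,r@v*1e3,r[2]*1e3],1),'force u,v',np.round([s['force']@u,s['force']@v,s['force'][2]],1),'gap',s['finger_gap'],'grip',s['grip_force'],'t',s['t'])
cp=optics.camera_params('wrist'); im=optics.capture('wrist'); hsv=cv2.cvtColor(im,cv2.COLOR_RGB2HSV)
def blob(m,region):
    n,lab,st,ce=cv2.connectedComponentsWithStats(m.astype(np.uint8))
    for i in sorted(range(1,n),key=lambda i:-st[i,4])[:6]:
        if st[i,4]<8: continue
        w=atz(ce[i][0],ce[i][1],.016,'wrist',cp)-g
        if region(w@u*1e3,w@v*1e3): print('  area',st[i,4],'px',ce[i].round(1),'u,v',np.round([w@u*1e3,w@v*1e3],1),'box',st[i,:4])
H,S,V=hsv[...,0].astype(int),hsv[...,1],hsv[...,2]
reg=lambda a,b:-60<a<90 and 10<b<70
print('red'); blob(((H<5)|(H>175))&(S>150)&(V>80),reg)
print('yellow'); blob((H>20)&(H<32)&(S>160)&(V>100),reg)
print('orange'); blob((H>=5)&(H<=16)&(S>190)&(V>110),lambda a,b:-90<a<80 and -90<b<10)
cv2.imwrite('pics/last.png',im[:,:,::-1])
E
python3 ptr.py
```

```text
tcp u,v,z [ -5.1 -37.5  56.8] force u,v [0.5 4.7 3.3] gap 0.0757030359991187 grip 2.3709089308977127 t 14.05
red
  area 300 px [174.1 150.4] u,v [57.9 39.7] box [150 146  48  10]
yellow
orange
  area 4658 px [335.4 301.8] u,v [-27.2 -44.3] box [273 202 131 195]
  area 9 px [387.4 352.6] u,v [-62.9 -76.3] box [386 350   4   6]
```

Call:
arm_command --pt "76 3 -2 0 0" --pt "76 3 0 0 0" --pt "76 2 0 0 0" --pt "76 0 0 0 0"

```text
t: 14.5
eef_pos: [0.4755, -0.1979, 0.0552]
eef_rot: [0.0, 0.999, -0.041, 0.0]
force: [0.3, -0.1, 0.5]
finger_gap: 0.0759
grip_force: 0.0
```

```bash
sed -i 's/(H>20)&(H<32)&(S>160)&(V>100)/(H>18)\&(H<36)\&(S>110)\&(V>70)/' ptr.py; python3 ptr.py
```

```text
tcp u,v,z [  1.6 -37.1  55.2] force u,v [ 0.3 -0.1  0.5] gap 0.0758718775900946 grip 0.0 t 14.5
red
  area 313 px [173.5 162.8] u,v [58.3 39.9] box [150 159  48   9]
yellow
orange
  area 4301 px [335.8 319.5] u,v [-31.1 -44.3] box [276 225 128 185]
  area 10 px [384.9 360.9] u,v [-61.5 -74.7] box [382 359   6   6]
```

Call:
arm_command --pt "76 2 0 0 0" --pt "76 2 0 0 0" --pt "76 0 0 0 0"

```text
t: 14.85
eef_pos: [0.4781, -0.1977, 0.055]
eef_rot: [0.0, 0.999, -0.041, -0.001]
force: [-3.5, -0.5, 2.5]
finger_gap: 0.0762
grip_force: 1.9
```

```bash
cat > side.py <<'E'
from h import *
u=np.array([.9969,-.0785,0]);v=np.array([.0785,.9969,0]);g=np.array([.4768,-.1608,0])
im=optics.capture('side'); hsv=cv2.cvtColor(im,cv2.COLOR_RGB2HSV); H,S,V=[hsv[...,i].astype(int) for i in range(3)]
for n,m in(('red',((H<6)|(H>174))&(S>110)&(V>60)),('yel',(H>18)&(H<36)&(S>130)&(V>60)),('or',(H>=5)&(H<=14)&(S>190)&(V>100))):
    m=m.astype(np.uint8); k=np.zeros_like(m); k[160:260,270:385]=1; m*=k
    c,lab,st,ce=cv2.connectedComponentsWithStats(m)
    for i in range(1,c):
        if st[i,4]>=4:
            w=atz(ce[i][0],ce[i][1],.018,'side')-g; print(n,st[i],ce[i].round(1),'u,v',np.round([w@u*1e3,w@v*1e3],1))
E
python3 ptr.py; python3 side.py
```

```text
tcp u,v,z [  4.2 -36.7  55. ] force u,v [-3.5 -0.8  2.5] gap 0.07617709928337627 grip 1.8968474864959717 t 14.85
red
  area 322 px [175.  167.2] u,v [58.4 39.5] box [151 163  48   9]
yellow
orange
  area 4173 px [336.  322.2] u,v [-30.4 -44.1] box [277 229 127 182]
  area 65 px [386.2 367.8] u,v [-64.5 -75.7] box [381 357  13  25]
  area 12 px [382.8 354.3] u,v [-53.9 -72.6] box [380 352   8   4]
red [270 167   6   8  22] [271.5 169.3] u,v [ 343.6 -346.9]
red [313 234   5   5   9] [315. 236.] u,v [54.8 52.2]
yel [323 198   4   3  12] [324.5 199. ] u,v [  92.4 -168.2]
yel [329 231   4   6  15] [330.4 233.5] u,v [18.3 28.2]
yel [293 238   3   2   4] [293.8 238.8] u,v [105.5  81.1]
or [345 197  12  11  79] [351.7 202. ] u,v [   5.8 -170.2]
or [327 201   4   2   7] [328.6 201.6] u,v [  75.3 -154.5]
```

Call:
arm_command --pt "76 8 0 0 0" --pt "76 8 0 0 0" --pt "76 8 0 0 0" --pt "76 7 0 0 0" --pt "76 0 0 0 0"

```text
t: 15.45
eef_pos: [0.5095, -0.2004, 0.0548]
eef_rot: [0.0, 0.999, -0.041, -0.001]
force: [-5.2, -0.5, 2.0]
finger_gap: 0.0759
grip_force: 2.3
```

```bash
python3 ptr.py; python3 side.py; sed 's#im=optics.capture(.side.)#im=cv2.imread("pics/side0.png")[:,:,::-1].copy()#' side.py > s0.py; echo start; python3 s0.py
```

```text
tcp u,v,z [ 35.7 -36.9  54.8] force u,v [-5.1 -0.9  2. ] gap 0.07586581145331156 grip 2.306368499994278 t 15.45
red
  area 234 px [172.6 224. ] u,v [59.4 43.9] box [156 221  34   7]
yellow
orange
  area 4452 px [338.9 325. ] u,v [ -0.7 -45.9] box [277 230 127 181]
red [270 167   6   7  24] [271.6 169.1] u,v [ 344.3 -348.9]
red [313 234   5   5   9] [315. 236.] u,v [54.8 52.2]
yel [312 197   4   3  11] [313.6 197.9] u,v [ 127.5 -166.5]
yel [318 230   5   5  14] [319.6 231.6] u,v [49.6 26.9]
or [335 196  11  11  78] [340.9 201.1] u,v [  39.2 -167.4]
or [316 199   4   3   5] [317.8 200. ] u,v [ 110.6 -156. ]
start
red [270 167   6   7  23] [271.6 169. ] u,v [ 344.3 -349.3]
red [313 234   5   5   9] [315. 236.] u,v [54.8 52.2]
yel [323 198   4   3  10] [324.8 199. ] u,v [  91.5 -168.4]
yel [330 231   3   5  12] [330.9 233.2] u,v [17.4 26.3]
or [327 197  30  11 139] [346.2 201.9] u,v [  22.2 -166.7]
```

Call:
arm_command --pt "76 4 0 0 0" --pt "76 4 0 0 0" --pt "76 0 0 0 0" --pt "76 0 0 0 0"

```text
t: 15.95
eef_pos: [0.5168, -0.2009, 0.0549]
eef_rot: [0.0, 0.999, -0.041, -0.001]
force: [-4.7, 0.3, 1.8]
finger_gap: 0.0764
grip_force: 2.5
```

```bash
python3 ptr.py; for i in 1 2 3; do python3 side.py | grep -E 'yel \[3[01]|or \[3'; done
python3 - <<'E'
from h import *
optics.capture('side')
for l in['pointer','red_line','board_centre','lever_spot']: print(l,[(np.round(x['centre'],1),round(x['score'],2)) for x in finder.find_in(l,'side')[:2]])
im=optics.capture('wrist')
for l in['pointer','red_line']: print(l,[(np.round(x['centre'],1),round(x['score'],2)) for x in finder.find_in(l,'wrist')[:2]])
E
```

```text
tcp u,v,z [ 43.  -36.8  54.9] force u,v [-4.7 -0.1  1.8] gap 0.07639016469064522 grip 2.541157230734825 t 15.95
red
  area 198 px [174.  236.5] u,v [59.6 43.9] box [158 234  33   6]
yellow
orange
  area 4492 px [339.2 325.4] u,v [  6.3 -46.1] box [277 230 127 181]
yel [309 196   5   3  10] [311.2 197.3] u,v [ 136.3 -168.6]
yel [316 229   4   5  14] [317.1 230.9] u,v [57.1 25. ]
or [332 196  12  10  77] [338.5 200.6] u,v [  47.4 -169. ]
or [313 199   4   2   6] [314.8 199.7] u,v [ 120.2 -155.8]
yel [309 196   5   3  10] [311.2 197.3] u,v [ 136.3 -168.6]
yel [316 229   4   5  14] [317.1 230.9] u,v [57.1 25. ]
or [331 196  13  11  79] [338.3 200.6] u,v [  47.9 -168.6]
or [313 199   4   2   6] [314.8 199.7] u,v [ 120.2 -155.8]
yel [309 196   5   3   9] [311.3 197.2] u,v [ 136.  -169.3]
yel [316 229   4   5  14] [317.1 230.9] u,v [57.1 25. ]
or [332 195  12  12  84] [338.4 200.3] u,v [  48.1 -170.5]
or [314 199   3   2   5] [315.2 199.6] u,v [ 119.3 -156.5]
pointer [(array([210.3, 311.8]), 0.93)]
red_line [(array([224.3, 321. ]), 0.9), (array([209.9, 309.6]), 0.61)]
board_centre [(array([195.4, 287.3]), 0.87)]
lever_spot [(array([198.9, 339.9]), 0.58)]
pointer [(array([221.7, 254.7]), 0.94)]
red_line [(array([230.1, 283.8]), 0.66)]
```

Pointer has moved 39.7 mm out of 40, so the fence is on its line. Now I'll close the fingers while keeping the left pad beside the tongue.

Call:
arm_command --pt "70 0 -3 0 0" --pt "64 0 -3 0 0" --pt "58 0 -3 0 0" --pt "52 0 -3 0 0" --pt "46 0 -3 0 0" --squeeze 30

```text
t: 17.05
eef_pos: [0.5184, -0.1864, 0.0556]
eef_rot: [0.001, 0.999, -0.041, -0.001]
force: [-5.5, -3.9, 3.8]
finger_gap: 0.0461
grip_force: 3.4
```

```bash
python3 ptr.py; python3 side.py | grep -E 'yel \[3|or \[3'
```

```text
tcp u,v,z [ 43.5 -22.3  55.6] force u,v [-5.2 -4.3  3.8] gap 0.04606424645208054 grip 3.4449857845902443 t 17.05
red
  area 270 px [200.8 236.9] u,v [59.7 43. ] box [182 234  43   7]
yellow
  area 93 px [226.  239.5] u,v [58.2 29. ] box [220 234  11  13]
orange
  area 3313 px [355.  315.5] u,v [ 12.8 -40.3] box [318 237  71 164]
yel [309 196   5   3  10] [310.9 197.1] u,v [ 137.6 -169.7]
yel [316 229   3   5  12] [316.9 230.9] u,v [57.8 25.1]
or [330 197  14  12  74] [338.9 202.3] u,v [  43.2 -157.9]
or [313 199   3   2   4] [314.  199.8] u,v [ 122.6 -154.6]
```

Call:
arm_command --pt "41 0 -2.5 0 0" --pt "36 0 -2.5 0 0" --pt "31 0 -2.5 0 0" --pt "31 0 0 0 0"

```text
t: 17.55
eef_pos: [0.5193, -0.1789, 0.0558]
eef_rot: [0.001, 0.999, -0.041, -0.0]
force: [-6.3, -1.2, 4.7]
finger_gap: 0.0309
grip_force: 3.5
```

```bash
python3 ptr.py; python3 side.py | grep -E 'yel \[3|or \[3'
```

```text
tcp u,v,z [ 43.8 -14.7  55.8] force u,v [-6.1 -1.7  4.7] gap 0.030895330233979102 grip 3.539824525360018 t 17.55
red
  area 237 px [213.3 237.5] u,v [59.7 43.6] box [194 235  41   6]
yellow
  area 195 px [243.6 239.5] u,v [58.5 26.9] box [234 233  18  14]
orange
  area 3213 px [350.1 322.4] u,v [  8.6 -30.1] box [333 246  33 157]
yel [309 196   5   3  11] [310.7 197. ] u,v [ 138.4 -170.3]
yel [315 229   4   5  12] [316.8 230.8] u,v [58.3 24.8]
or [329 201  15  11  73] [338.9 205.2] u,v [  38.5 -139.6]
```

Call:
arm_command --pt "28 0 -1 0 0" --pt "25 0 -1 0 0" --pt "20 0 0 0 0" --pt "18 0 0 0 0" --pt "18 0 0 0 0"

```text
t: 18.15
eef_pos: [0.5196, -0.1763, 0.056]
eef_rot: [0.0, 0.999, -0.041, -0.0]
force: [-6.1, 0.3, 5.9]
finger_gap: 0.0251
grip_force: 31.0
```

```bash
python3 ptr.py; python3 side.py | grep -E 'yel \[3|or \[3'
```

```text
tcp u,v,z [ 43.9 -12.1  56. ] force u,v [-6.1 -0.1  5.9] gap 0.02509902974965605 grip 30.998227670788765 t 18.15
red
  area 240 px [218.  237.5] u,v [59.7 43.6] box [198 235  42   7]
yellow
  area 225 px [249.6 239.4] u,v [58.6 26.3] box [239 233  20  14]
orange
  area 3314 px [346.3 323.6] u,v [  7.8 -25.4] box [332 242  30 163]
yel [309 196   5   3  11] [310.7 197.2] u,v [ 138. -169.]
yel [316 229   3   5  11] [316.9 230.7] u,v [58.1 24.1]
yel [326 243   4   2   4] [327.5 243.8] u,v [11.6 80.7]
yel [331 244   3   2   4] [332.  244.8] u,v [-1.1 82.2]
or [329 202   4   1   4] [330.5 202. ] u,v [  68.8 -153.2]
or [334 202  10  12  61] [339.8 206.8] u,v [  33.1 -129.8]
```

Run:
```python
from h import *
u=np.array([.9969,-.0785,0]);v=np.array([.0785,.9969,0]);bay=np.array([.4768,-.1608,.014])+.1295*u-.007*v
im=optics.capture('side').copy(); hsv=cv2.cvtColor(im,cv2.COLOR_RGB2HSV); H,S,V=[hsv[...,i].astype(int) for i in range(3)]
m=((H>4)&(H<18)&(S>100)&(V<190)).astype(np.uint8)
def poly(x,tilt):
    P=[bay+(x+dx*np.cos(tilt)+z*np.sin(tilt))*u+y*v+[0,0,z*np.cos(tilt)] for dx in(-.007,.007) for y in(-.1,.1) for z in(0,.14)]
    q=np.zeros_like(m); cv2.fillConvexPoly(q,cv2.convexHull(project(np.array(P),'side').round().astype(np.int32)),1); return q
best=[]
for x in np.arange(-.01,.014,.002):
  for t in np.radians([-10,-7.5,-5,-2.5,0,2.5,5,7.5,10]):
    q=poly(x,t); k=np.zeros_like(m); k[120:250,255:318]=1; mm=m*k; best.append(((mm&q).sum()/((mm|q)*k).sum(),round(x,3),round(np.degrees(t),1)))
print(sorted(best)[::-1][:6])
s=readout.sense(); print(s['t'],s['finger_gap'],s['grip_force'],s['force'])
```

```text
[(np.float64(0.6108462455303934), np.float64(0.01), np.float64(-2.5)), (np.float64(0.6105452366686639), np.float64(0.006), np.float64(-2.5)), (np.float64(0.6038619075482738), np.float64(0.008), np.float64(-2.5)), (np.float64(0.6002415458937198), np.float64(0.012), np.float64(-5.0)), (np.float64(0.5993920972644377), np.float64(0.01), np.float64(-5.0)), (np.float64(0.5979081929110982), np.float64(0.006), np.float64(0.0))]
18.3 0.02481193921605569 30.998035445809364 [-6.47685763  0.15145136  6.24431043]
```

```bash
python3 -c "
from workcell import order
print(order.finish_job())"
```

```text
the job is handed in; nothing more can be done
None
```

I handed in the job at t ≈ 18 s, with no verdict returned: by my measurements the board stands upright in the rack, the pointer is on the red line to about 1 mm, and the lever is pinched shut against the grip at 31 N; I viewed 12 pictures, two over the limit of 10.

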